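Load and lock the type holder of a ribbon press

TASK

Load the type holder: pull its sprung jaw by the round black knob all the way out to its stop, where it stays open by itself, then stand the two metal type blocks upright on the bed, side by side with their long sides across it, the wide block next to the fixed end wall and the narrow one next to the jaw. Set the blocks down gently, without letting them drop, and only then push the knob back so that the jaw springs shut and clamps the two in a tight row against the end wall. Leave everything else on the table where it is.

Things in the scene. Friction and masses are not known exactly. Their poses are not given: they have to be found in the camera images.
- holder: Type holder, fixed: blue base, x -150 to +65, 70 wide (y), 20 high; its top (z = 20) is the bed. Origin at table level; x along the slide, z up. Steel end wall: inner face x = +45, 16 thick, top z = 62. Two lips along x, 6 high above the bed, 6 thick, inner faces y = +-25, leave a 50 mm open-topped channel. Rear stop block: face x = -132, top z = 46. All mm.
- jaw (a joint): Sprung jaw, slides to holder -x: 0 = home, 0.050 m = out at its stop. The spring pulls it home (8-10 N) up to 0.042; beyond that it holds it out (5 N). Jaw plate 14 x 44 mm, top z = 51, clamping face at holder x = +20 mm minus joint. Slide bar behind it 26 mm wide, top z = 33. Free bed = 25 mm + joint. Clamped on both blocks: 0.023.
- knob (a point): Centre of the black upright cylindrical knob of the jaw, 26 mm diameter, 26 mm high (z = 60 to 86 mm above the table), on a thin 14 mm post over the slide bar; at holder x = -45 mm minus the joint value, y = 0, z = 73 mm.
- wide: Wide type block, plain aluminium with a ribbed dark printing face on top, standing: 32 (x) x 40 (y) x 50 (z) mm, about 0.16 kg. Origin at the centre of its underside.
- narrow: Narrow type block, same look: 16 (x) x 40 (y) x 50 (z) mm, about 0.09 kg. Origin at the centre of its underside.
- slug: Bystander: round steel slug, 26 mm diameter, 40 mm high. Origin at the centre of its underside.
- reel: Bystander: black ribbon reel lying flat, 96 mm diameter, 32 mm high. Origin at the centre of its underside.
- mug: Bystander: white mug, 80 mm diameter, 95 mm high. Origin at the centre of its underside.
- driver: Bystander: screwdriver lying on the table along its x axis.
- brush: Bystander: hand brush lying on the table along its x axis.
- oil: Bystander: white oil bottle, 56 mm diameter, 140 mm high. Origin at the centre of its underside.

How it is judged:
On the way, in this order (a step that is already met when the one before it is completed fails the run):
1. the jaw is pulled out to its stop (value of joint jaw above 0.046 m), for 0.3 s.
2. both blocks stand on the bed, wide one next to the end wall, while the jaw stays out, with no finger on them (value of joint jaw above 0.044 m and z of wide in the frame of holder between 0.017 and 0.023 m and angle between each of wide, narrow's own z axis and vertical below 0.08 rad and angle between the x axis of each of wide, narrow and the x axis of holder, either way round below 0.12 rad and y of wide in the frame of holder between -0.007 and 0.007 m and z of narrow in the frame of holder between 0.017 and 0.023 m and y of narrow in the frame of holder between -0.007 and 0.007 m and x of wide in the frame of holder above -0.004 m and x of narrow in the frame of holder below 0.014 m and contact force between the fingers and wide below 0.2 N and contact force between the fingers and narrow below 0.2 N), for 0.2 s.
At the end, for the whole second after the job is handed in: The jaw has sprung shut on the row (joint 0.023 +- 0.003); both blocks stand at rest on the bed (height +-3 mm, tilt under 0.08 rad, square to the holder within 0.12 rad, within 7 mm of its centre line), the wide one against the end wall (within 3 mm), the narrow one against it (within 4 mm) (value of joint jaw between 0.02 and 0.026 m and z of wide in the frame of holder between 0.017 and 0.023 m and angle between each of wide, narrow's own z axis and vertical below 0.08 rad and angle between the x axis of each of wide, narrow and the x axis of holder, either way round below 0.12 rad and y of wide in the frame of holder between -0.007 and 0.007 m and z of narrow in the frame of holder between 0.017 and 0.023 m and y of narrow in the frame of holder between -0.007 and 0.007 m and x of wide in the frame of holder between 0.026 and 0.032 m and x of narrow in the frame of holder between 0.001 and 0.009 m and linear speed of each of wide, narrow below 0.02 m/s); the robot touches nothing.
It fails at once if a block is dropped: the wide block moves faster than 0.45 m/s with no finger touching it (linear speed of wide above 0.45 m/s and contact force between the fingers and wide below 0.01 N).
It fails at once if a block is dropped: the narrow block moves faster than 0.45 m/s with no finger touching it (linear speed of narrow above 0.45 m/s and contact force between the fingers and narrow below 0.01 N).
It fails at once if something else on the table is moved more than 25 mm (distance of any of slug, reel, mug, driver, brush, oil from where it was at the start of the episode above 0.025 m).
It also fails if it takes over 72 s, if anything falls off the work surface, if the arm or the gripper's body presses on something with over 40 N, if the wrist force passes 120 N, or if a joint passes its speed limit or range.

ROBOT

A 6-joint arm with a two-finger parallel gripper is mounted at the origin on the work surface. World frame = base frame: x ahead of the robot, y to its left, z up, the work surface at z = 0. Lengths are in m, angles in rad, forces in N, time in s.
With the tool pointing down it reaches from about 0.3 to 0.775 m from the base axis. Payload 14.6 kg.
Tool frame: the origin (TCP) lies at the very end of the fingers, on their centre line; the grasp point (between the pads) lies 19 mm behind it (r.grip_depth is the z of the grasp point in the tool frame, in m); z points along the fingers, y is the direction in which the jaws open and shut (so a half turn about z gives the same grasp; the last joint's range is limited). The gripper opens to 94 mm and grips with 3 to 60 N. Pads are 16 mm wide; open, the fingers measure 119 mm over their backs; the gripper's body (75 mm by 177 mm) begins 78 mm behind the grasp point.
Start: joints at [1.247, 0.3, 1.521, -0, 1.321, -0.067], TCP at [0.14, 0.532, 0.205] pointing down, gripper open.
Joint ranges: [-3.03, 3.03], [-0.79, 2.21], [0.23, 2.52], [-1.04, 4.18], [0, 3.07], [-2.55, 2.55]. Speed limits (rad/s): [2.22, 2.22, 2.57, 3.14, 3.14, 3.14].

INTERFACE

Orientations are given as a 3x3 rotation matrix whose columns are the frame's x, y, z axes.
In Python, from plant import get_state, capture, camera_params, order, r gives the robot as it stands.
- The arm moves only by the shell command python3 -m crank 'ROWS'. ROWS is text: rows parted by semicolons, each of 5 numbers parted by spaces: the opening, from -1 (shut) to 1 (fully open), then the shift along the tool's x, y, z in mm, then the turn about the tool's z in rad. In form: hand x y z roll; .... A call has 1 to 10 rows; each row shifts and turns the commanded pose from where the row before left it, along the tool's axes as they then stand; what a row does not reach is not made up. A row lasts 1/8 s, in which the tool goes at most 62.5 mm and 10.7 degrees, less where a joint would pass 70% of its speed; a pose out of reach is approached as far as the arm can. A call with a gripper value outside its range is refused whole. The fingers move at their own pace and stop on an object; the grip force is fixed at half the most. Time passes only in rows, so rows that do not move let the fingers close. It gives the time, the measured TCP pose, the force and the opening at its end, in the units of the state.
- get_state(): the state, without advancing time (a new reading comes with each control period).
- capture(name): name is "scene" or "top"; returns (picture, depth): 420x560x3 uint8, blue, green, red; 420x560 float32, m along the optical axis (not along the pixel's ray), 0 where there is no reading.
- camera_params(name): a dict with "intrinsics" (3x3 intrinsics, pixels), "xyz" and "attitude" of the camera in the world. Camera axes: x right, y up, looking along -z (the intrinsics and any distortion apply to the point x, -y, -z); pixel columns grow to the right and rows downward; lengths in m; the calibration is good to about 2 mm. A picture is of the moment at which its call begins. camera_params takes no time and is no camera call.
- order.close_job(): hands the job in, once; it reports no verdict.
The state is a dict: "t": time; "joints": joint angles; "qvel": joint speeds; "tau": joint torques, N m; "position": TCP position; "eef_rot": TCP orientation; "ft_force": force on the tool from outside, world axes, zero at the start; "wrist_torque": the same for the moment, N m; "finger_gap": finger opening in m.
Only numpy, scipy, OpenCV 4.12 (cv2) and the standard library are available. Lean on these libraries where they do the work, as an engineer would, in place of code of your own. Each camera call takes 0.05 s, during which the arm holds its last target.

## Working session

There is one attempt and no reset: what is moved stays moved. The work goes in short steps, Python scripts to look and compute and a shell command to move; the robot and the scene stay as the last step left them, time stands still between calls to the robot, and variables do not carry over. Pictures are saved under pics/ and viewed, and the job is handed in when it is done.

```bash
ls; mkdir -p pics; python3 - <<'E'
from plant import get_state,capture,camera_params,r
import cv2,numpy as np
s=get_state();print(s['t'],s['position'],s['eef_rot'],s['finger_gap'])
for n in('scene','top'):
    p,d=capture(n);cv2.imwrite(f'pics/{n}0.png',p);np.save(f'{n}_d0.npy',d)
    print(n,camera_params(n))
E
```

```text
pics
0.0 [0.13961463 0.53171231 0.2049003 ] [[-9.67194273e-01  2.54037584e-01 -3.79189981e-04]
 [ 2.54037851e-01  9.67193674e-01 -1.08076832e-03]
 [ 9.21943779e-05 -1.14164154e-03 -9.99999344e-01]] 0.09401375368059182
scene {'intrinsics': array([[502.60723409,   0.        , 279.61887311],
       [  0.        , 502.60723409, 208.65938714],
       [  0.        ,   0.        ,   1.        ]]), 'xyz': array([1.2660404 , 0.85147464, 0.75890566]), 'attitude': array([[-0.79665736, -0.33424375,  0.50360517],
       [ 0.60427759, -0.42164929,  0.67606247],
       [-0.01362489,  0.84290746,  0.53788602]])}
top {'intrinsics': array([[446.75552729,   0.        , 287.10753075],
       [  0.        , 446.75552729, 205.0848097 ],
       [  0.        ,   0.        ,   1.        ]]), 'xyz': array([ 0.43753999, -0.03224028,  1.42041844]), 'attitude': array([[-0.01080713,  0.99034672, -0.13819038],
       [-0.99991847, -0.01164321, -0.0052433 ],
       [-0.00680167,  0.13812245,  0.9903918 ]])}
```

View pics/scene0.png

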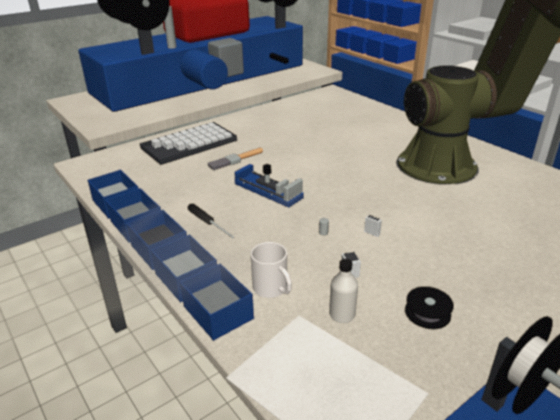

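View pics/top0.png

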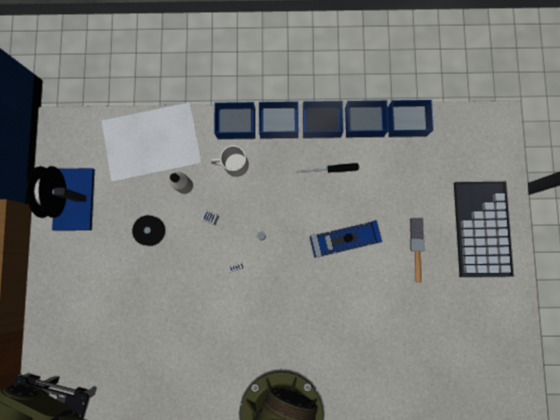

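```bash
cat > h.py <<'E'
import numpy as np,cv2
from plant import get_state,capture,camera_params
def ray(n,u,v):
    c=camera_params(n);K=c['intrinsics'];
    d=np.array([(u-K[0,2])/K[0,0],-(v-K[1,2])/K[1,1],-1]);return c['xyz'],c['attitude']@d
def atz(n,u,v,z):
    o,d=ray(n,u,v);return o+d*(z-o[2])/d[2]
def proj(n,P):
    c=camera_params(n);K=c['intrinsics'];q=(np.atleast_2d(P)-c['xyz'])@c['attitude'];q=q*[1,-1,-1]
    return (q@K.T)[:,:2]/q[:,2:]
def cloud(n,d):
    c=camera_params(n);K=c['intrinsics'];v,u=np.indices(d.shape)
    return np.stack([(u-K[0,2])/K[0,0]*d,-(v-K[1,2])/K[1,1]*d,-d],-1)@c['attitude'].T+c['xyz']
def crop(p,x,y,w,h,f,name):
    cv2.imwrite(name,cv2.resize(p[y:y+h,x:x+w],None,fx=f,fy=f,interpolation=cv2.INTER_CUBIC))
E
python3 - <<'E'
from h import *
t=cv2.imread('pics/top0.png');s=cv2.imread('pics/scene0.png')
crop(t,300,210,90,60,8,'pics/a1.png');crop(t,195,200,60,80,7,'pics/a2.png')
crop(s,225,155,90,60,8,'pics/a3.png');crop(s,310,205,90,70,8,'pics/a4.png')
for n in('top','scene'):
    d=np.load(n+'_d0.npy');P=cloud(n,d)
    for nm,(x0,y0,x1,y1) in ({'wide':(200,207,224,228),'narrow':(226,258,248,276),'table':(255,290,280,300),'hold':(305,215,388,260)} if n=='top' else {'narrow':(360,210,386,240),'wide':(340,248,365,280),'hold':(230,160,310,205)}).items():
        Q=P[y0:y1,x0:x1][d[y0:y1,x0:x1]>0];print(n,nm,np.percentile(Q[:,2],[5,50,95,99]))
        if nm in('wide','narrow'):
            T=Q[(Q[:,2]>np.percentile(Q[:,2],99)-.008)];print(len(T),T.mean(0), cv2.minAreaRect((T[:,:2]*1000).astype(np.float32)))
E
```

```text
top wide [-0.00433696  0.00164763  0.05010394  0.05319417]
98 [0.59432332 0.21641289 0.04870759] ((594.3131103515625, 216.2449188232422), (39.371742248535156, 30.249814987182617), 64.20067596435547)
top narrow [-0.00477707  0.00075314  0.04920042  0.05434801]
43 [0.43787705 0.13630994 0.04973775] ((438.4075927734375, 135.7324981689453), (14.465723037719727, 37.599578857421875), 15.948507308959961)
top table [-0.00471906 -0.00026558  0.00508021  0.00722611]
top hold [-0.00396377  0.0031749   0.05640841  0.08532058]
scene narrow [-0.00205146  0.00130321  0.04583735  0.04997235]
79 [0.44060271 0.14174203 0.04628725] ((439.70611572265625, 139.31396484375), (22.11922264099121, 41.443115234375), 13.441213607788086)
scene wide [-0.00143457  0.04159825  0.13986399  0.14154662]
112 [0.70445228 0.30998289 0.13887052] ((703.6172485351562, 308.6514587402344), (27.551218032836914, 25.533689498901367), 13.31324577331543)
scene hold [-0.00260303  0.00235611  0.05692651  0.08126752]
```

View pics/a1.png

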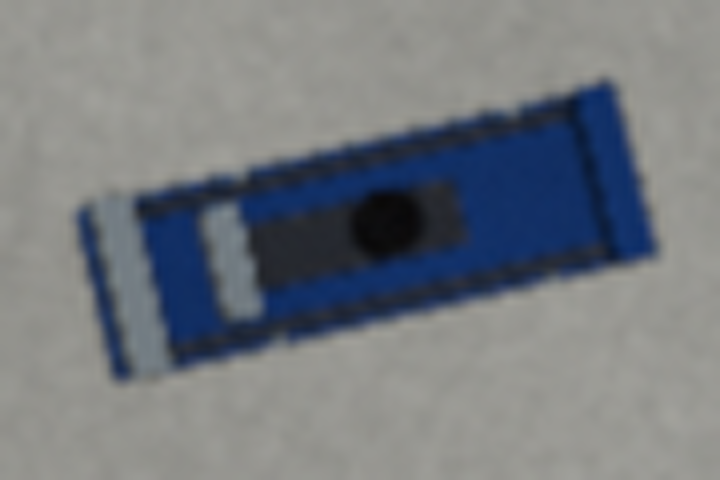

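View pics/a2.png

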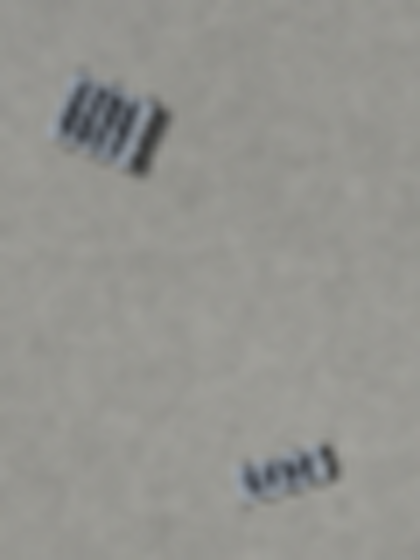

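View pics/a3.png

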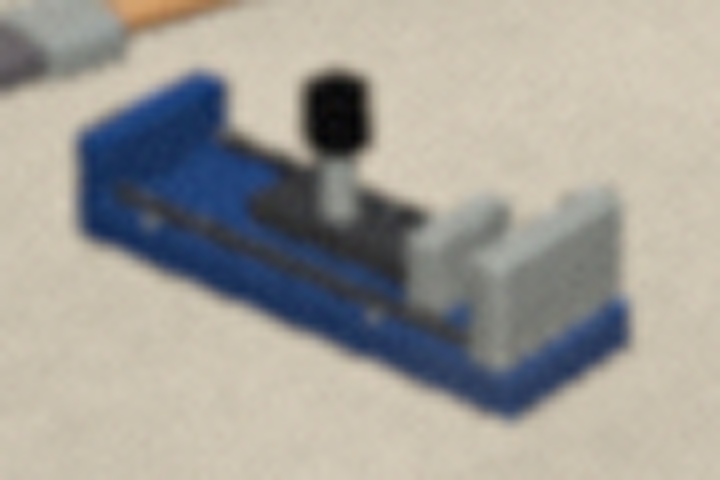

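View pics/a4.png

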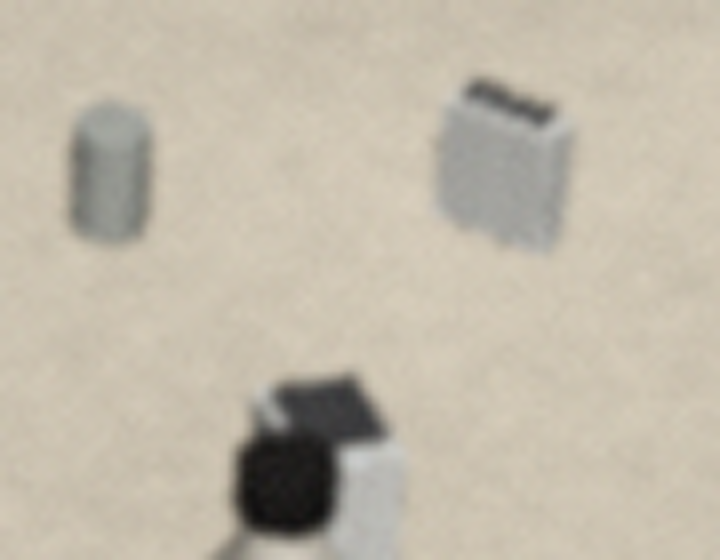

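```bash
cat > fit.py <<'E'
from h import *
from scipy.optimize import least_squares
def px(X,Y,f,x0,y0): return ((X+.5)/f-.5+x0,(Y+.5)/f-.5+y0)
def fit(obs,g):
    def res(p):
        c,s=np.cos(p[2]),np.sin(p[2]);o=[]
        for n,(u,v),(x,y,z) in obs:
            q=proj(n,[p[0]+(c*x-s*y)/1000,p[1]+(s*x+c*y)/1000,z/1000])[0];o+=[q[0]-u,q[1]-v]
        return np.array(o)
    r=least_squares(res,g,loss='soft_l1',x_scale=[.01,.01,.1]);print(r.x.round(4),np.round(res(r.x).reshape(-1,2),1).tolist());return r.x
E
python3 - <<'E'
from fit import *
T=lambda X,Y,*m:('top',px(X,Y,8,300,210),m)
S=lambda X,Y,*m:('scene',px(X,Y,8,225,155),m)
t=[T(80,205,65,-35,20),T(118,380,65,35,20),T(608,80,-150,-35,46),T(658,255,-150,35,46),T(388,222,-45,0,86),T(203,208,20,-22,51),T(225,322,20,22,51)]
s=[S(80,135,-150,-35,46),S(200,75,-150,35,46),S(512,415,65,-35,0),S(628,345,65,35,0),S(338,80,-45,0,86)]
g=[.52,-.1,1.4]
fit(t,g);fit(s,g);p=fit(t+s,g)
d=np.load('top_d0.npy');P=cloud('top',d);Q=P[220:255,335:360].reshape(-1,3);Q=Q[Q[:,2]>.075];print('knob depth',len(Q),Q.mean(0),'model',p[:2]+np.array([np.cos(p[2]),np.sin(p[2])])*-.045)
B=lambda X,Y,*m:('top',px(X,Y,7,195,200),m)
print('wide')
fit([B(78,70,-16,20,50)],[.594,.216,-.45]) if 0 else None
for w in [0]:
  c=[atz('top',*px(X,Y,7,195,200),.05)[:2] for X,Y in((78,70),(155,97),(132,165),(53,138))];print(np.round(c,4).tolist(),np.mean(c,0))
  c=[atz('top',*px(X,Y,7,195,200),.05)[:2] for X,Y in((240,470),(328,447),(340,478),(252,503))];print(np.round(c,4).tolist(),np.mean(c,0))
c=[atz('scene',*px(X,Y,8,310,205),.05)[:2] for X,Y in((475,78),(575,120),(545,135),(443,98))];print('nar scene',np.round(c,4).tolist(),np.mean(c,0))
c=[atz('scene',*px(X,Y,8,310,205),.05)[:2] for X,Y in((352,375),(405,450))];print('wide scene',np.round(c,4).tolist())
E
```

```text
[ 0.5157 -0.1624  1.7837] [[-0.9, 0.2], [-0.5, 0.3], [1.3, -0.2], [0.7, 0.1], [0.1, -0.2], [-0.6, 0.0], [0.1, -0.2]]
[ 0.5127 -0.161   1.7864] [[-1.2, -0.9], [-0.2, -1.7], [0.1, 1.4], [1.0, 0.1], [0.1, 0.2]]
[ 0.5147 -0.1615  1.7855] [[-1.1, 0.6], [-0.7, 0.6], [1.0, 0.0], [0.5, 0.3], [-0.1, 0.1], [-0.8, 0.4], [-0.2, 0.2], [-1.8, -0.8], [-0.8, -1.6], [-0.6, 1.6], [0.3, 0.3], [-0.6, 0.3]]
knob depth 60 [ 0.51917497 -0.19876642  0.15259368] model [ 0.52426175 -0.20550846]
wide
[[0.6177, 0.2272], [0.6053, 0.193], [0.5752, 0.2028], [0.5876, 0.2378]] [0.59643449 0.21520054]
[[0.4416, 0.1542], [0.4511, 0.116], [0.4377, 0.1107], [0.4274, 0.1489]] [0.43942745 0.13246172]
nar scene [[0.439, 0.1243], [0.4318, 0.1609], [0.4454, 0.1609], [0.4553, 0.1262]] [0.44287923 0.14308266]
wide scene [[0.5795, 0.2125], [0.592, 0.2466]]
```

```bash
cat >> h.py <<'E'
H=np.array([.5147,-.1615]);HY=1.7855
def hold(x,y=0): return H+np.array([np.cos(HY)*x-np.sin(HY)*y,np.sin(HY)*x+np.cos(HY)*y])/1000
def delta(xy,z,psi=None):
    s=get_state();R=s['eef_rot'];p=s['position'];d=R.T@(np.r_[xy,z]-p)*1000
    ps=np.arctan2(R[1,1],R[0,1]);print('t',s['t'],'p',p.round(4),'psi',np.degrees(ps).round(1),'tool d',d.round(1),'j',s['joints'].round(2),'gap',s['finger_gap'].round(4),'f',s['ft_force'].round(1))
    if psi is not None:
        a=(ps-np.radians(psi)+np.pi)%(2*np.pi)-np.pi;print('roll',a.round(3))
E
python3 -c "
from h import *
delta(hold(-45),.15,np.degrees(HY)+180)"
```

```text
Traceback (most recent call last):
  File "h.py", line 20, in delta
    ps=np.arctan2(R[1,1],R[0,1]);print('t',s['t'],'p',p.round(4),'psi',np.degrees(ps).round(1),'tool d',d.round(1),'j',s['joints'].round(2),'gap',s['finger_gap'].round(4),'f',s['ft_force'].round(1))
                                                                                                                                                  ^^^^^^^^^^^^^^^^^^^^^
AttributeError: 'float' object has no attribute 'round'
```

```bash
sed -i "s/s\['finger_gap'\].round(4)/round(s['finger_gap'],4)/" h.py
python3 -c "
from h import *
delta(hold(-45),.15,np.degrees(HY)+180)"
```

```text
t 0.1 p [0.1396 0.5317 0.2049] psi 75.3 tool d [-559.3 -615.3   55.6] j [ 1.25  0.3   1.52 -0.    1.32 -0.07] gap 0.0938 f [ 0.5  0.7 -0.1]
roll 2.67
```

```bash
python3 -m crank '1 -28 -30.8 0 0;1 -28 -30.8 0 0;1 -28 -30.8 0 0;1 -28 -30.8 0 0;1 -28 -30.8 0 0;1 -28 -30.8 0 0;1 -28 -30.8 0 0;1 -28 -30.8 0 0;1 -28 -30.8 0 0;1 -28 -30.8 0 0' && python3 -m crank '1 -28 -30.8 0 0;1 -28 -30.8 0 0;1 -28 -30.8 0 0;1 -28 -30.8 0 0;1 -28 -30.8 0 0;1 -28 -30.8 0 0;1 -28 -30.8 0 0;1 -28 -30.8 0 0;1 -28 -30.8 0 0;1 -28 -30.8 0 0' && python3 -m crank '1 0 0 0 .17;1 0 0 0 .17;1 0 0 0 .17;1 0 0 0 .17;1 0 0 0 .17;1 0 0 0 .17;1 0 0 0 .17;1 0 0 0 .17;1 0 0 0 .17;1 0 0 0 .17' && python3 -m crank '1 0 0 0 .17;1 0 0 0 .17;1 0 0 0 .17;1 0 0 0 .17;1 0 0 0 .17;1 0 0 0 .12;1 0 0 0 0;1 0 0 0 0'
python3 -c "
from h import *
delta(hold(-45),.065,np.degrees(HY)+180)"
```

```text
t: 1.35
position: [0.3326, 0.1616, 0.2054]
eef_rot: [[-0.967, 0.254, -0.0], [0.254, 0.967, -0.0], [-0.0, -0.0, -1.0]]
ft_force: [-0.0, 0.5, 0.5]
finger_gap: 0.0941
t: 2.6
position: [0.5253, -0.2073, 0.2051]
eef_rot: [[-0.967, 0.254, -0.001], [0.254, 0.967, 0.0], [0.001, 0.0, -1.0]]
ft_force: [0.4, 0.4, 0.1]
finger_gap: 0.0938
t: 3.85
position: [0.5247, -0.206, 0.2051]
eef_rot: [[0.382, 0.924, -0.001], [0.924, -0.382, 0.0], [0.0, -0.001, -1.0]]
ft_force: [0.0, -0.9, 0.3]
finger_gap: 0.0937
t: 4.85
position: [0.5248, -0.206, 0.2053]
eef_rot: [[0.976, 0.216, -0.0], [0.216, -0.976, 0.0], [-0.0, -0.0, -1.0]]
ft_force: [0.1, -0.0, 0.3]
finger_gap: 0.094
t 4.85 p [ 0.5248 -0.206   0.2053] psi -77.5 tool d [ -0.4  -0.7 140.3] j [-0.44  0.33  1.48 -0.    1.33  0.91] gap 0.094 f [ 0.1 -0.   0.3]
roll 0.003
```

```bash
python3 -m crank '1 0 0 36 0;1 0 0 36 0;1 0 0 36 0;1 0 0 20 0;1 0 0 14 0;1 0 0 0 0;-1 0 0 0 0;-1 0 0 0 0;-1 0 0 0 0;-1 0 0 0 0' && python3 -m crank '-1 0 0 0 0;-1 0 0 0 0;-1 0 0 0 0'
python3 - <<'E'
from h import *
delta(hold(-95),.065,np.degrees(HY)+180)
p,d=capture('scene');crop(p,210,110,120,100,6,'pics/b1.png')
E
```

```text
t: 6.1
position: [0.525, -0.2061, 0.0637]
eef_rot: [[0.977, 0.213, 0.0], [0.213, -0.977, -0.0], [0.0, 0.0, -1.0]]
ft_force: [0.1, -0.4, 0.2]
finger_gap: 0.0574
t: 6.48
position: [0.5249, -0.2061, 0.0635]
eef_rot: [[0.977, 0.213, -0.0], [0.213, -0.977, -0.0], [-0.0, 0.0, -1.0]]
ft_force: [-0.2, 0.8, -0.1]
finger_gap: 0.0276
t 6.475 p [ 0.5249 -0.2061  0.0635] psi -77.7 tool d [-0.4 49.3 -1.5] j [-0.44  0.49  1.62 -0.    1.04  0.92] gap 0.0276 f [-0.2  0.8 -0.1]
roll 0.0
```

View pics/b1.png

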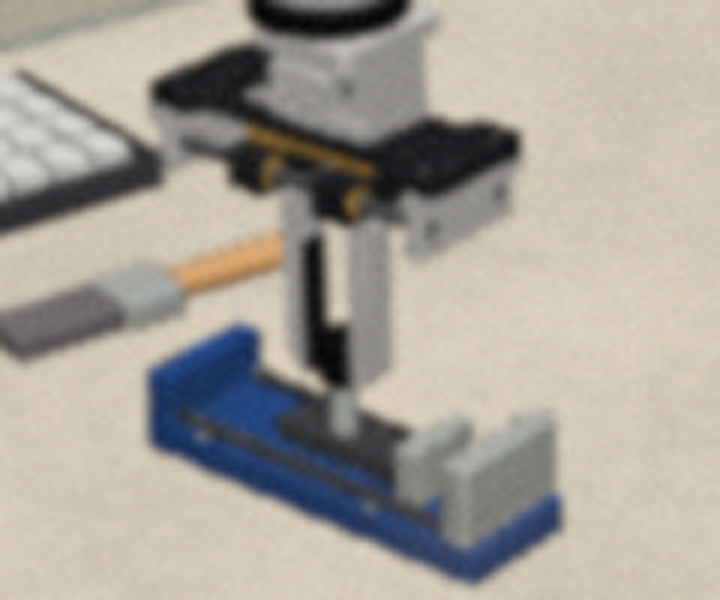

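The knob sits between the fingers (crop ~(340,350)). Now I'll pull.

```bash
python3 -m crank '-1 0 0 0 0;-1 0 0 0 0;-1 0 8 0 0;-1 0 8 0 0;-1 0 8 0 0;-1 0 8 0 0;-1 0 8 0 0;-1 0 5 0 0;-1 0 3 0 0;-1 0 0 0 0'
python3 - <<'E'
from h import *
delta(hold(-95),.065,np.degrees(HY)+180)
p,d=capture('scene');crop(p,210,110,120,100,6,'pics/b2.png')
E
```

```text
t: 7.78
position: [0.5354, -0.2536, 0.0635]
eef_rot: [[0.977, 0.213, 0.001], [0.213, -0.977, -0.001], [0.001, 0.001, -1.0]]
ft_force: [2.2, -4.9, -2.4]
finger_gap: 0.0258
t 7.775 p [ 0.5354 -0.2536  0.0635] psi -77.7 tool d [-0.5  0.6 -1.5] j [-0.5   0.54  1.53 -0.    1.07  0.85] gap 0.0258 f [ 2.2 -4.9 -2.4]
roll -0.0
```

View pics/b2.png

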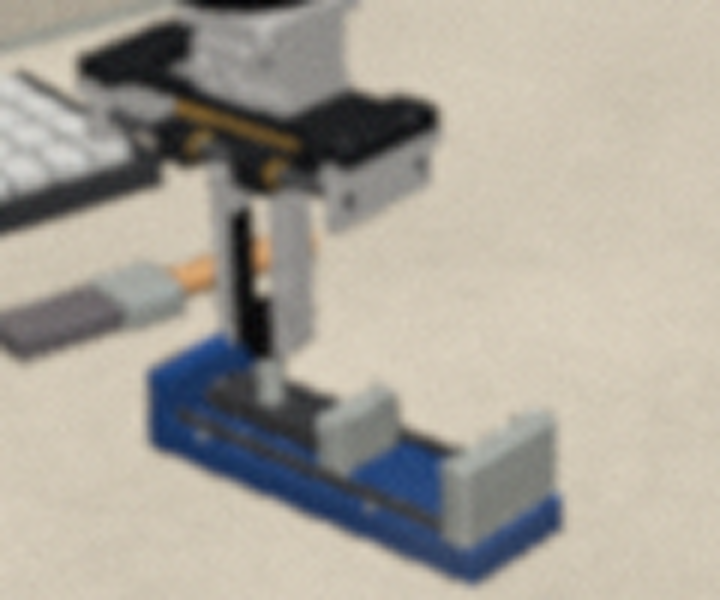

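```bash
python3 -m crank '-1 0 1 0 0;-1 0 1 0 0;-1 0 1 0 0;-1 0 0 0 0;-1 0 0 0 0;-1 0 0 0 0'; python3 -c "
from h import *
delta(hold(-95),.15,12.3)"
```

```text
t: 8.57
position: [0.5357, -0.2554, 0.0634]
eef_rot: [[0.977, 0.213, -0.0], [0.213, -0.977, 0.001], [-0.0, -0.001, -1.0]]
ft_force: [0.5, 5.2, 1.2]
finger_gap: 0.0253
t 8.575 p [ 0.5357 -0.2554  0.0634] psi -77.7 tool d [ -0.5  -1.3 -86.6] j [-0.51  0.54  1.53  0.    1.07  0.85] gap 0.0253 f [0.5 5.2 1.2]
roll -1.57
```

```bash
sed -i 's/^H=np.array.*;HY/H=np.array([.5149,-.1625]);HY/' h.py; python3 -m crank '-1 0 -1 0 0;1 0 0 0 0;1 0 0 0 0;1 0 0 0 0;1 0 0 0 0;1 0 0 0 0;1 0 0 -15 0;1 0 0 -30 0;1 0 0 -40 0;1 0 0 0 0'; python3 - <<'E'
from h import *
p,d=capture('scene');crop(p,210,110,120,100,6,'pics/b3.png')
p,d=capture('top');cv2.imwrite('pics/top1.png',p)
delta([.595,.216],.15,67)
E
```

```text
t: 9.82
position: [0.5368, -0.2556, 0.1527]
eef_rot: [[0.977, 0.213, 0.006], [0.213, -0.977, -0.003], [0.005, 0.004, -1.0]]
ft_force: [-0.3, -1.2, -0.3]
finger_gap: 0.0942
t 9.925 p [ 0.5355 -0.2549  0.149 ] psi -77.7 tool d [ 158.5 -447.4   -1.1] j [-0.51  0.44  1.46  0.    1.24  0.85] gap 0.0935 f [ 0.3  0.1 -0. ]
roll -2.525
```

View pics/b3.png

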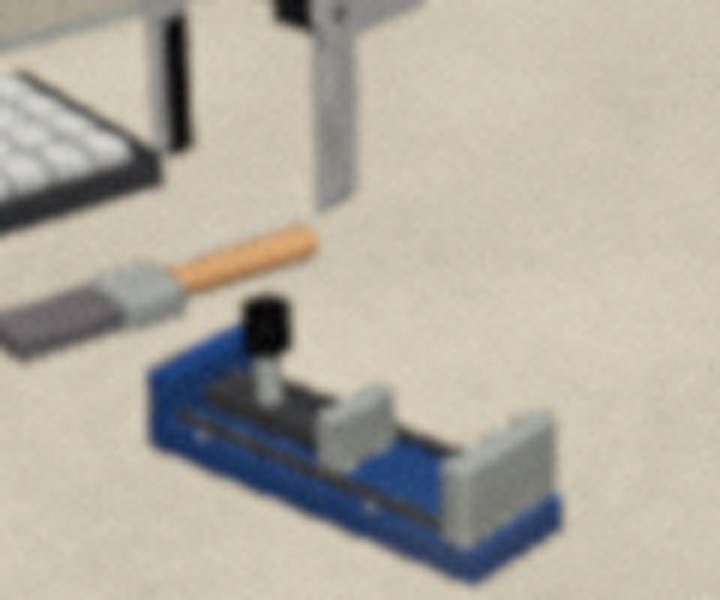

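```bash
python3 -c "
from h import *
print(atz('top',175,177,.14),atz('scene',345,266,.14))"
python3 -m crank '1 14.4 -40.7 0 -.17;1 14.4 -40.7 0 0;1 14.4 -40.7 0 0' 
```

```text
[0.70297719 0.3014883  0.14      ] [0.71207739 0.31673965 0.14      ]
t: 10.3
position: [0.5364, -0.1244, 0.1475]
eef_rot: [[0.927, 0.375, -0.002], [0.375, -0.927, 0.001], [-0.001, -0.001, -1.0]]
ft_force: [1.0, 0.6, 0.8]
finger_gap: 0.0941
```

```bash
python3 -m crank '1 0 0 0 -.18;1 0 0 0 -.18;1 0 0 0 -.18;1 0 0 0 -.18;1 0 0 0 -.18;1 0 0 0 -.18;1 0 0 0 -.18;1 0 0 0 -.18;1 0 0 0 -.18;1 0 0 0 -.18' && python3 -m crank '1 0 0 0 -.18;1 0 0 0 -.18;1 0 0 0 -.18;1 0 0 0 0'; python3 -c "
from h import *
delta([.595,.216],.14,67)"
```

```text
t: 11.55
position: [0.5366, -0.1257, 0.1475]
eef_rot: [[-0.581, 0.814, -0.002], [0.814, 0.581, 0.001], [0.001, -0.001, -1.0]]
ft_force: [0.1, 0.4, 0.5]
finger_gap: 0.0939
t: 12.05
position: [0.5367, -0.1257, 0.1477]
eef_rot: [[-0.914, 0.406, -0.002], [0.406, 0.914, 0.0], [0.002, -0.0, -1.0]]
ft_force: [0.7, 1.2, -0.0]
finger_gap: 0.0942
t 12.05 p [ 0.5367 -0.1257  0.1477] psi 66.1 tool d [ 85.4 336.    7.7] j [-0.3   0.36  1.58 -0.    1.2  -1.45] gap 0.0942 f [ 0.7  1.2 -0. ]
roll -0.016
```

```bash
python3 -m crank '1 10.7 42 1 -.016;1 10.7 42 1 0;1 10.7 42 1 0;1 10.7 42 1 0;1 10.7 42 1 0;1 10.7 42 1 0;1 10.7 42 1 0;1 10.5 42 1 0;1 0 0 0 0;1 0 0 40 0'; python3 - <<'E'
from h import *
delta([.595,.216],.012,67)
p,d=capture('scene');crop(p,290,150,130,150,4,'pics/c1.png')
p,d=capture('top');crop(p,180,180,80,80,7,'pics/c2.png')
E
```

```text
t: 13.3
position: [0.5914, 0.217, 0.1021]
eef_rot: [[-0.919, 0.393, 0.004], [0.393, 0.919, 0.001], [-0.004, 0.003, -1.0]]
ft_force: [0.3, -0.4, -0.5]
finger_gap: 0.0941
t 13.3 p [0.5914 0.217  0.1021] psi 66.8 tool d [-3.4  0.2 90.1] j [ 0.29  0.57  1.39 -0.    1.18 -0.87] gap 0.0941 f [ 0.3 -0.4 -0.5]
roll -0.003
```

View pics/c1.png

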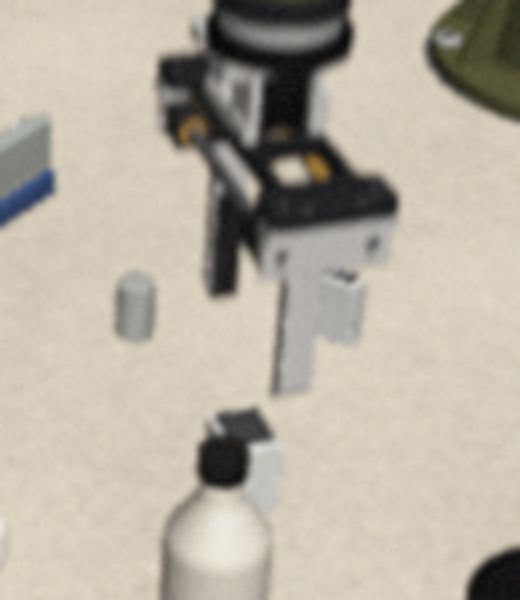

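View pics/c2.png

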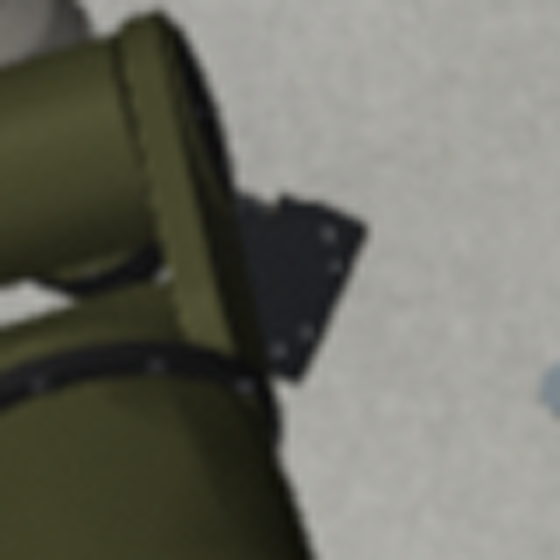

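```bash
python3 -m crank '1 0 0 30 0;1 0 0 30 0;1 0 0 15 0;1 0 0 9 0;1 0 0 0 0;1 0 0 0 0'; python3 -c "
from h import *
delta([.595,.216],.013,67)"
```

```text
t: 14.15
position: [0.5907, 0.2169, 0.0175]
eef_rot: [[-0.921, 0.39, 0.001], [0.39, 0.921, 0.0], [-0.001, 0.001, -1.0]]
ft_force: [-0.2, -0.3, 0.4]
finger_gap: 0.094
t 14.15 p [0.5907 0.2169 0.0175] psi 67.0 tool d [-4.3  0.8  4.5] j [ 0.29  0.67  1.44  0.    1.03 -0.88] gap 0.094 f [-0.2 -0.3  0.4]
roll 0.0
```

```bash
python3 -m crank '1 -4 0.8 4 0;-1 0 0 0 0;-1 0 0 0 0;-1 0 0 0 0;-1 0 0 0 0;-1 0 0 0 0;-1 0 0 0 0;-1 0 0 0 0;-1 0 0 0 0'; python3 - <<'E'
from h import *
delta([.595,.216],.013,67)
p,d=capture('scene');crop(p,290,150,130,150,4,'pics/c3.png')
E
```

```text
t: 15.28
position: [0.5942, 0.216, 0.0125]
eef_rot: [[-0.921, 0.39, 0.0], [0.39, 0.921, 0.0], [-0.0, 0.0, -1.0]]
ft_force: [0.4, 1.2, 0.8]
finger_gap: 0.0398
t 15.275 p [0.5942 0.216  0.0125] psi 67.0 tool d [-0.7  0.3 -0.5] j [ 0.29  0.69  1.43  0.    1.03 -0.88] gap 0.0398 f [0.4 1.2 0.8]
roll 0.001
```

View pics/c3.png

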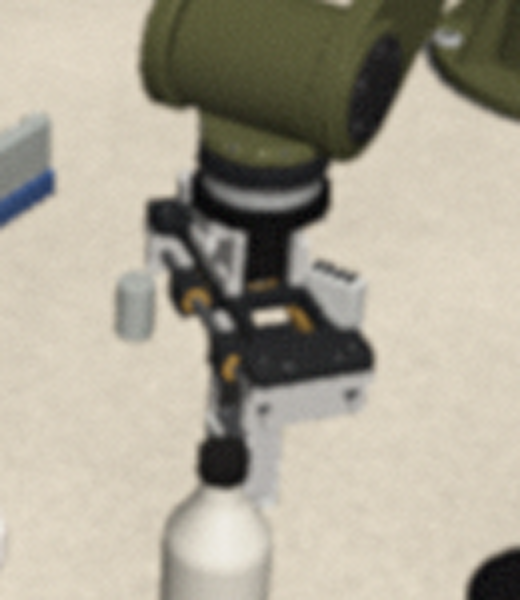

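```bash
python3 -m crank '-1 0 0 -10 0;-1 0 0 -30 0;-1 0 0 -40 0;-1 0 0 -37 0;-1 0 0 0 0'; python3 -c "
from h import *
delta(hold(26),.13,np.degrees(HY)-90)"
```

```text
t: 15.95
position: [0.5954, 0.2162, 0.1331]
eef_rot: [[-0.921, 0.39, 0.005], [0.39, 0.921, 0.002], [-0.004, 0.003, -1.0]]
ft_force: [-0.3, -0.3, -2.0]
finger_gap: 0.0398
t 15.95 p [0.5954 0.2162 0.1331] psi 67.0 tool d [ -58.6 -358.9    2.1] j [ 0.29  0.54  1.35 -0.    1.24 -0.88] gap 0.0398 f [-0.3 -0.3 -2. ]
roll 0.955
```

```bash
python3 -m crank '-1 -5.9 -35.9 0 0;-1 -5.9 -35.9 0 0;-1 -5.9 -35.9 0 0;-1 -5.9 -35.9 0 0;-1 -5.9 -35.9 0 0;-1 -5.9 -35.9 0 0;-1 -5.9 -35.9 0 0;-1 -5.9 -35.9 0 0;-1 -5.9 -35.9 0 0;-1 -5.9 -35.9 0 0' && python3 -m crank '-1 0 0 0 .159;-1 0 0 0 .159;-1 0 0 0 .159;-1 0 0 0 .159;-1 0 0 0 .159;-1 0 0 0 .159;-1 0 0 0 0;-1 0 0 0 0';  python3 - <<'E'
from h import *
delta(hold(26),.085,np.degrees(HY)-90)
p,d=capture('scene');cv2.imwrite('pics/d1f.png',p);np.save('d1d.npy',d);crop(p,225,90,110,110,6,'pics/d1.png')
E
```

```text
t: 17.2
position: [0.5076, -0.1386, 0.1286]
eef_rot: [[-0.921, 0.39, -0.001], [0.39, 0.921, 0.0], [0.001, -0.0, -1.0]]
ft_force: [0.4, -0.7, -2.4]
finger_gap: 0.0399
t: 18.2
position: [0.5082, -0.1376, 0.129]
eef_rot: [[-0.218, 0.976, -0.001], [0.976, 0.218, 0.0], [0.0, -0.001, -1.0]]
ft_force: [0.1, -0.6, -2.0]
finger_gap: 0.0397
t 18.2 p [ 0.5082 -0.1376  0.129 ] psi 12.6 tool d [ 0.2  1.2 44. ] j [-0.33  0.33  1.67 -0.    1.14 -0.55] gap 0.0397 f [ 0.1 -0.6 -2. ]
roll 0.005
```

View pics/d1.png

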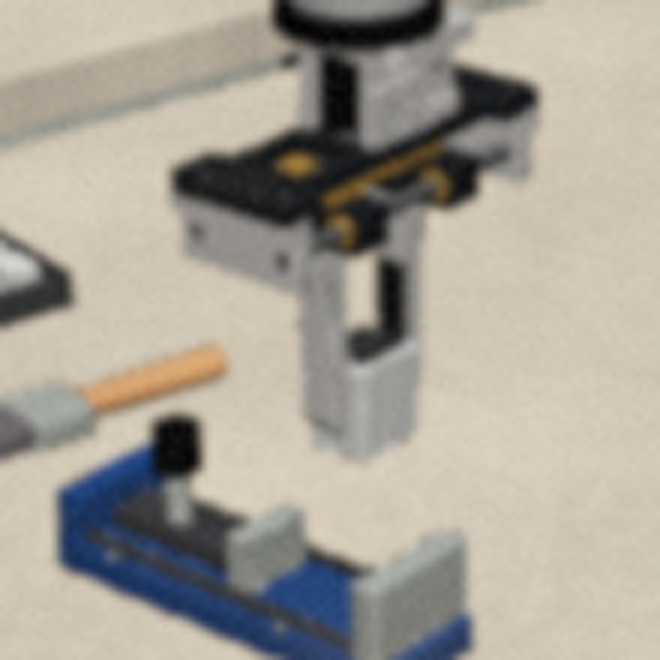

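```bash
python3 - <<'E'
from h import *
d=np.load('d1d.npy');P=cloud('scene',d)
c,s=np.cos(HY),np.sin(HY);Rz=np.array([[c,s],[-s,c]])
def reg(n,x0,y0,x1,y1):
    X0,X1=225+x0//6,225+x1//6;Y0,Y1=90+y0//6,90+y1//6
    Q=P[Y0:Y1,X0:X1].reshape(-1,3);L=np.c_[(Q[:,:2]-H)@Rz.T,Q[:,2]]*1000
    print(n,len(L),np.median(L,0).round(1),L[:,0].std().round(1), np.polyfit(L[:,1],L[:,0],1).round(2))
reg('block',368,380,408,440);reg('wall out',368,575,455,625);reg('jaw -> top',240,545,298,560)
p=get_state()['position'];print('tcp',(Rz@(p[:2]-H)*1000).round(1),p[2])
E
```

```text
block 70 [ 43.5  -2.1 139.3] 93.4 [-0.83 41.57]
wall out 126 [61.1 -8.2 48.9] 68.4 [-0.78 54.55]
jaw -> top 27 [-29.3  -6.3  40.5] 2.3 [ -0.03 -29.51]
tcp [25.8  1.2] 0.12915472457985389
```

```bash
python3 -m crank '-1 -1.5 1.2 0 .005;-1 0 0 25 0;-1 0 0 25 0;-1 0 0 20 0;-1 0 0 12 0;-1 0 0 6 0;-1 0 0 0 0;-1 0 0 0 0'; python3 - <<'E'
from h import *
delta(hold(24.5),.0325,np.degrees(HY)-90)
p,d=capture('scene');crop(p,225,90,110,110,6,'pics/d2.png')
E
```

```text
t: 19.25
position: [0.5103, -0.139, 0.0421]
eef_rot: [[-0.209, 0.978, 0.001], [0.978, 0.209, -0.0], [-0.001, 0.001, -1.0]]
ft_force: [0.5, -0.3, -0.9]
finger_gap: 0.04
t 19.25 p [ 0.5103 -0.139   0.0421] psi 12.1 tool d [ 0.6 -0.6  9.6] j [-0.34  0.45  1.73 -0.    0.96 -0.55] gap 0.04 f [ 0.5 -0.3 -0.9]
roll -0.004
```

View pics/d2.png

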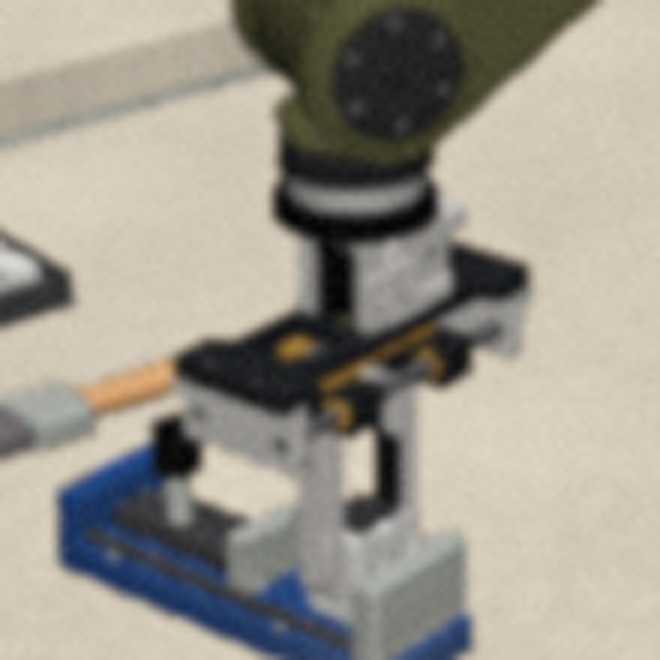

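```bash
python3 -m crank '-1 0 0 4 0;-1 0 0 3 0;-1 0 0 1 0;-1 0 0 0.7 0;-1 0 0 0 0;-1 0 0 0 0'; python3 -c "
from h import *
delta(hold(24.5),.0325,np.degrees(HY)-90)"
```

```text
t: 20.05
position: [0.51, -0.1389, 0.0328]
eef_rot: [[-0.209, 0.978, 0.0], [0.978, 0.209, -0.0], [-0.0, 0.0, -1.0]]
ft_force: [0.8, -0.2, -1.8]
finger_gap: 0.04
t 20.05 p [ 0.51   -0.1389  0.0328] psi 12.1 tool d [ 0.3 -0.3  0.3] j [-0.34  0.46  1.74 -0.    0.94 -0.55] gap 0.04 f [ 0.8 -0.2 -1.8]
roll -0.004
```

Nearly touching; lower in half-millimetre steps until the force shows contact.

```bash
python3 -m crank '-1 0 0 0.5 0;-1 0 0 0 0;-1 0 0 0 0' ; python3 -m crank '-1 0 0 0.4 0;-1 0 0 0 0'
```

```text
t: 20.42
position: [0.51, -0.1389, 0.0324]
eef_rot: [[-0.209, 0.978, 0.0], [0.978, 0.209, -0.0], [-0.0, 0.0, -1.0]]
ft_force: [-1.4, 0.4, 2.9]
finger_gap: 0.0396
t: 20.68
position: [0.51, -0.1389, 0.0324]
eef_rot: [[-0.209, 0.978, 0.0], [0.978, 0.209, -0.0], [-0.0, 0.0, -1.0]]
ft_force: [-3.6, 0.8, 9.5]
finger_gap: 0.0394
```

```bash
python3 -m crank '1 0 0 -0.4 0;1 0 0 0 0;1 0 0 0 0;1 0 0 0 0;1 0 0 -10 0;1 0 0 -25 0;1 0 0 -35 0;1 0 0 -30 0;1 0 0 0 0;1 0 0 0 0'; python3 - <<'E'
from h import *
delta([.440,.138],.14,90+14.5)
p,d=capture('scene');crop(p,225,120,110,90,7,'pics/e1.png')
E
```

```text
t: 21.92
position: [0.5096, -0.1387, 0.1318]
eef_rot: [[-0.209, 0.978, -0.001], [0.978, 0.209, 0.0], [0.0, -0.001, -1.0]]
ft_force: [0.3, 0.5, 0.3]
finger_gap: 0.0938
t 21.925 p [ 0.5096 -0.1387  0.1318] psi 12.1 tool d [285.2 -10.1  -8.1] j [-0.34  0.33  1.67 -0.    1.15 -0.55] gap 0.0938 f [0.3 0.5 0.3]
roll -1.613
```

View pics/e1.png

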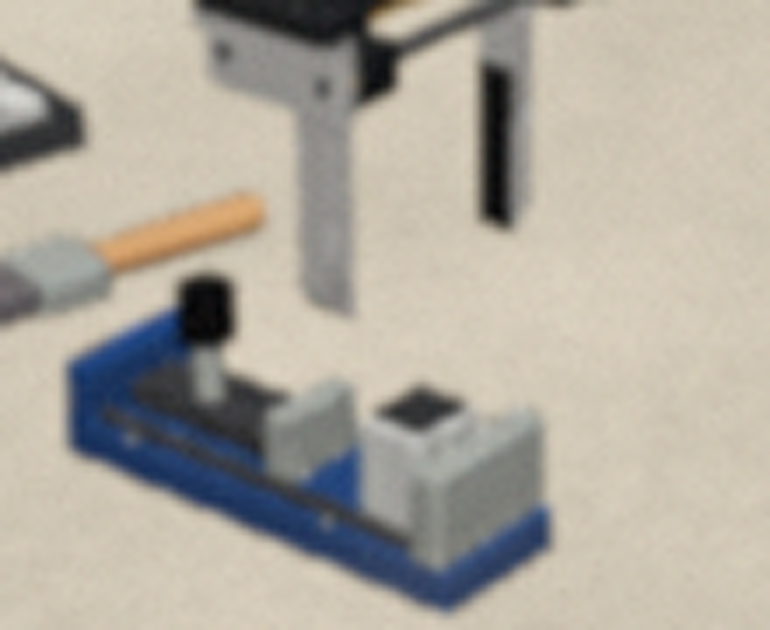

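```bash
python3 -m crank '1 40.7 -1.4 0 0;1 40.7 -1.4 0 0;1 40.7 -1.4 0 0;1 40.7 -1.4 0 0;1 40.7 -1.4 0 0;1 40.7 -1.4 0 0;1 40.7 -1.4 0 0;1 0 0 0 0' && python3 -m crank '1 0 0 0 -.161;1 0 0 0 -.161;1 0 0 0 -.161;1 0 0 0 -.161;1 0 0 0 -.161;1 0 0 0 -.161;1 0 0 0 -.161;1 0 0 0 -.161;1 0 0 0 -.161;1 0 0 0 -.161' && python3 -m crank '1 0 0 25 0;1 0 0 0 0;1 0 0 0 0'; python3 - <<'E'
from h import *
delta([.440,.138],.0125,104.5)
p,d=capture('scene');crop(p,310,120,120,140,4,'pics/f1.png');np.save('f1d.npy',d)
E
```

```text
t: 22.98
position: [0.4397, 0.1393, 0.1314]
eef_rot: [[-0.212, 0.977, -0.002], [0.977, 0.212, -0.0], [0.0, -0.002, -1.0]]
ft_force: [0.5, -0.9, -0.1]
finger_gap: 0.0941
t: 24.22
position: [0.4406, 0.1368, 0.1315]
eef_rot: [[-0.968, -0.252, -0.001], [-0.252, 0.968, -0.0], [0.001, -0.0, -1.0]]
ft_force: [0.4, 0.5, -0.4]
finger_gap: 0.0942
t: 24.6
position: [0.4409, 0.1373, 0.1076]
eef_rot: [[-0.969, -0.247, -0.0], [-0.247, 0.969, -0.0], [0.0, -0.0, -1.0]]
ft_force: [-1.0, 0.5, 0.2]
finger_gap: 0.0937
t 24.6 p [0.4409 0.1373 0.1076] psi 104.3 tool d [ 0.7  0.9 95.1] j [ 0.22  0.22  1.87 -0.    1.05 -1.6 ] gap 0.0937 f [-1.   0.5  0.2]
roll -0.004
```

View pics/f1.png

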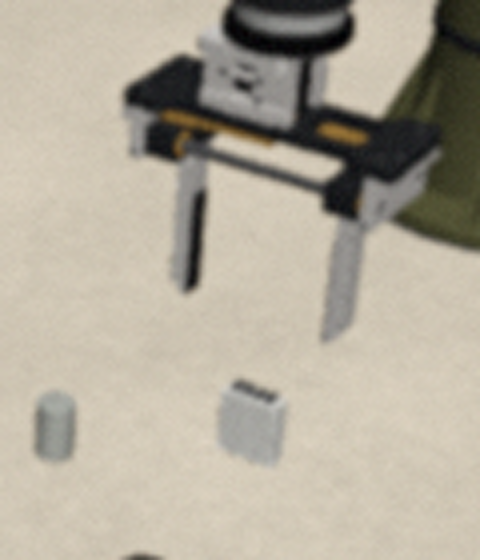

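```bash
python3 - <<'E'
from h import *
d=np.load('f1d.npy');P=cloud('scene',d)[221:232,367:378].reshape(-1,3)
s=get_state();L=(P-s['position'])@s['eef_rot']*1000
L=L[abs(L[:,0])<40];print(len(L),np.median(L,0),np.polyfit(L[:,1],L[:,0],1))
E
python3 -m crank '1 0 0 30 0;1 0 0 30 0;1 0 0 20 0;1 0 0 14 0;1 0 0 0 0;1 0 0 0 0'; python3 -c "
from h import *
delta([.440,.138],.0125,104.5)"
```

```text
121 [-5.50803537  5.43115152 80.61186949] [ 2.04531731e-03 -5.65539232e+00]
t: 25.4
position: [0.4412, 0.1378, 0.0141]
eef_rot: [[-0.969, -0.248, 0.001], [-0.248, 0.969, 0.0], [-0.001, -0.0, -1.0]]
ft_force: [-0.1, 0.3, 0.9]
finger_gap: 0.0937
t 25.4 p [0.4412 0.1378 0.0141] psi 104.3 tool d [1.1 0.5 1.6] j [ 0.22  0.38  1.93 -0.    0.83 -1.6 ] gap 0.0937 f [-0.1  0.3  0.9]
roll -0.003
```

```bash
python3 -m crank '1 2.5 0 1 0;1 0 0 0 0;-1 0 0 0 0;-1 0 0 0 0;-1 0 0 0 0;-1 0 0 0 0;-1 0 0 0 0;-1 0 0 0 0;-1 0 0 0 0;-1 0 0 0 0'; python3 -m crank '-1 0 0 -10 0;-1 0 0 -30 0;-1 0 0 -40 0;-1 0 0 -38 0;-1 0 0 0 0'; python3 -c "
from h import *
delta(hold(-2),.13,np.degrees(HY)-90)"
```

```text
t: 26.65
position: [0.4383, 0.1371, 0.0122]
eef_rot: [[-0.969, -0.248, -0.0], [-0.248, 0.969, -0.0], [0.0, 0.0, -1.0]]
ft_force: [0.4, 0.2, 1.1]
finger_gap: 0.0397
t: 27.28
position: [0.4395, 0.1373, 0.1332]
eef_rot: [[-0.969, -0.248, 0.005], [-0.248, 0.969, 0.001], [-0.005, -0.0, -1.0]]
ft_force: [0.3, 0.4, -1.7]
finger_gap: 0.0398
t 27.275 p [0.4395 0.1373 0.1332] psi 104.3 tool d [   1.3 -311.2    3.2] j [ 0.22  0.18  1.85 -0.    1.11 -1.6 ] gap 0.0398 f [ 0.3  0.4 -1.7]
roll 1.606
```

```bash
python3 -m crank '-1 0 -38.9 0 0;-1 0 -38.9 0 0;-1 0 -38.9 0 0;-1 0 -38.9 0 0;-1 0 -38.9 0 0;-1 0 -38.9 0 0;-1 0 -38.9 0 0;-1 1.3 -38.9 0 0;-1 0 0 0 0' && python3 -m crank '-1 0 0 0 .16;-1 0 0 0 .16;-1 0 0 0 .16;-1 0 0 0 .16;-1 0 0 0 .16;-1 0 0 0 .16;-1 0 0 0 .16;-1 0 0 0 .16;-1 0 0 0 .16;-1 0 0 0 .16' && python3 -m crank '-1 0 0 0 0;-1 0 0 0 0';  python3 - <<'E'
from h import *
delta(hold(-2),.085,np.degrees(HY)-90)
p,d=capture('scene');cv2.imwrite('pics/g1f.png',p);np.save('g1d.npy',d);crop(p,225,90,110,110,6,'pics/g1.png')
E
```

```text
t: 28.4
position: [0.5137, -0.1666, 0.129]
eef_rot: [[-0.97, -0.245, -0.002], [-0.245, 0.97, 0.0], [0.001, 0.001, -1.0]]
ft_force: [-0.7, 0.4, -1.8]
finger_gap: 0.0399
t: 29.65
position: [0.5136, -0.1638, 0.1295]
eef_rot: [[-0.215, 0.977, -0.001], [0.977, 0.215, 0.001], [0.001, -0.001, -1.0]]
ft_force: [-0.3, -1.2, -0.8]
finger_gap: 0.0399
t: 29.9
position: [0.5139, -0.1644, 0.1299]
eef_rot: [[-0.223, 0.975, -0.001], [0.975, 0.223, 0.0], [0.0, -0.0, -1.0]]
ft_force: [-0.4, -0.3, -0.2]
finger_gap: 0.0398
t 29.9 p [ 0.5139 -0.1644  0.1299] psi 12.9 tool d [-0.4  1.4 44.9] j [-0.38  0.35  1.64  0.    1.15 -0.6 ] gap 0.0398 f [-0.4 -0.3 -0.2]
roll 0.01
```

View pics/g1.png

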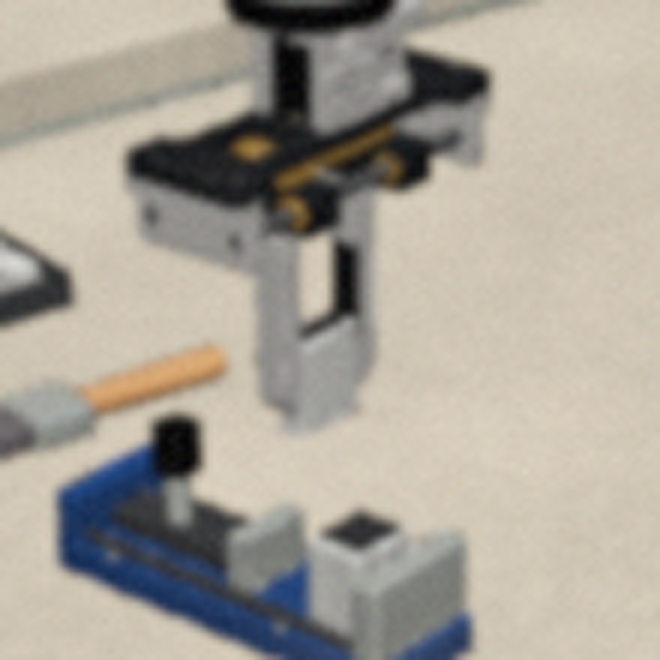

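```bash
python3 - <<'E'
from h import *
d=np.load('g1d.npy');P=cloud('scene',d)
c,s=np.cos(HY),np.sin(HY);Rz=np.array([[c,s],[-s,c]])
L=np.dstack([(P[...,:2]-H)@Rz.T,P[...,2]])*1000
def reg(n,x0,y0,x1,y1):
    Q=L[90+y0//6:90+y1//6,225+x0//6:225+x1//6].reshape(-1,3);m=np.median(Q,0);Q=Q[abs(Q-m).max(1)<30]
    print(n,len(Q),m.round(1),np.polyfit(Q[:,1],Q[:,0],1).round(2),np.percentile(Q,[2,98],axis=0).round(1).tolist())
reg('narrow face',308,350,350,415);reg('wall out',368,575,455,625);reg('jaw',245,545,298,575);reg('wide side',318,562,350,605);reg('wide top',335,515,390,545)
# wide as cluster
m=(L[...,2]>40)&(L[...,2]<56)&(abs(L[...,1])<24)&(L[...,0]>0)&(L[...,0]<46);print(m.sum(),np.percentile(L[m],[2,10,50,90,98],axis=0).round(1).tolist())
p=get_state()['position'];print('tcp',(Rz@(p[:2]-H)*1000).round(1),p[2])
E
```

```text
narrow face 77 [  8.   -3.5 141.1] [-0.03  7.94] [[3.6, -17.7, 124.0], [12.0, 10.5, 158.0]]
wall out 118 [61.1 -9.8 48.3] [5.000e-02 6.102e+01] [[51.6, -33.9, 26.4], [64.2, 18.3, 63.2]]
jaw 45 [-30.1  -6.2  35.7] [  0.   -29.97] [[-34.3, -21.9, 24.9], [-25.2, 13.3, 48.8]]
wide side 35 [ 26.3 -21.5  51. ] [-0.9   6.63] [[16.8, -24.9, 38.4], [34.8, -18.2, 62.3]]
wide top 40 [23.3  2.9 69.3] [ 0.04 26.16] [[14.2, -15.3, 65.3], [38.5, 13.0, 72.8]]
30 [[10.1, -23.8, 40.9], [11.0, -23.4, 41.5], [21.9, -21.5, 47.9], [31.3, -19.9, 53.4], [33.6, -19.0, 54.6]]
tcp [-1.7  1.4] 0.1300302944591231
```

```bash
python3 -m crank '-1 -2 1.4 0 .01;-1 0 0 25 0;-1 0 0 25 0;-1 0 0 20 0;-1 0 0 12 0;-1 0 0 8 0;-1 0 0 3 0;-1 0 0 0 0;-1 0 0 0 0'; python3 - <<'E'
from h import *
delta(hold(-4),.0322,np.degrees(HY)-90)
p,d=capture('scene');crop(p,225,90,110,110,6,'pics/g2.png')
E
```

```text
t: 31.08
position: [0.5161, -0.1665, 0.0378]
eef_rot: [[-0.209, 0.978, 0.001], [0.978, 0.209, -0.0], [-0.0, 0.001, -1.0]]
ft_force: [-0.5, -0.2, -0.7]
finger_gap: 0.0394
t 31.075 p [ 0.5161 -0.1665  0.0378] psi 12.1 tool d [ 0.2 -0.4  5.6] j [-0.38  0.48  1.7   0.    0.96 -0.59] gap 0.0394 f [-0.5 -0.2 -0.7]
roll -0.004
```

View pics/g2.png

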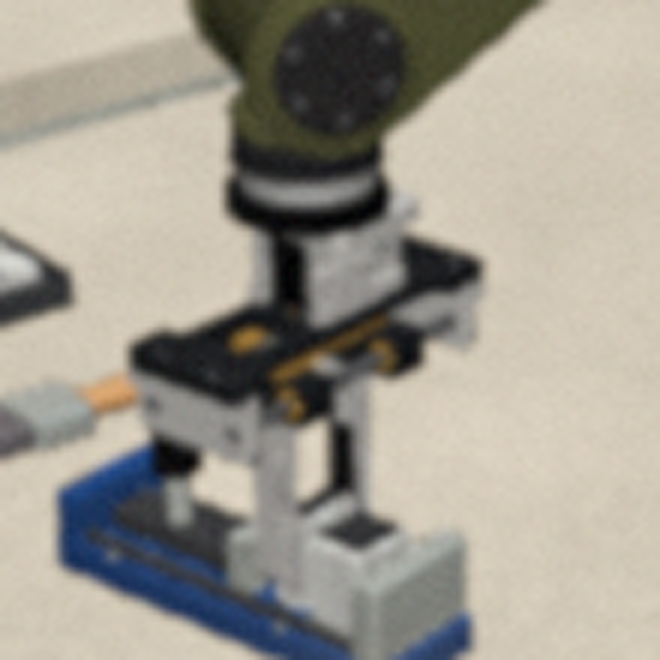

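The narrow block (~(330,520)) hangs just left of the wide one, with no contact force. I'll lower it to touch.

```bash
python3 -m crank '-1 0 0 3 0;-1 0 0 1.5 0;-1 0 0 0.6 0;-1 0 0 0 0;-1 0 0 0 0'; python3 -m crank '-1 0 0 0.5 0;-1 0 0 0 0;-1 0 0 0 0'
```

```text
t: 31.75
position: [0.5158, -0.1664, 0.0323]
eef_rot: [[-0.209, 0.978, -0.0], [0.978, 0.209, -0.0], [0.0, -0.0, -1.0]]
ft_force: [-3.0, 0.6, 2.8]
finger_gap: 0.0396
t: 32.12
position: [0.5159, -0.1664, 0.0323]
eef_rot: [[-0.209, 0.978, -0.0], [0.978, 0.209, -0.0], [-0.0, -0.0, -1.0]]
ft_force: [-4.7, 1.2, 10.5]
finger_gap: 0.0395
```

```bash
python3 -m crank '1 0 0 -0.5 0;1 0 0 0 0;1 0 0 0 0;1 0 0 0 0;1 0 0 -10 0;1 0 0 -25 0;1 0 0 -35 0;1 0 0 -40 0;1 0 0 0 0;1 0 0 0 0'; python3 - <<'E'
from h import *
delta(hold(-96),.14,np.degrees(HY)+180)
p,d=capture('scene');crop(p,225,120,110,90,7,'pics/i1.png')
E
```

```text
t: 33.38
position: [0.5156, -0.1663, 0.1418]
eef_rot: [[-0.209, 0.978, -0.0], [0.978, 0.209, 0.0], [0.0, -0.0, -1.0]]
ft_force: [-0.9, -0.2, -0.7]
finger_gap: 0.0944
t 33.375 p [ 0.5156 -0.1663  0.1418] psi 12.1 tool d [-92.1   0.5   1.8] j [-0.38  0.34  1.62 -0.    1.18 -0.59] gap 0.0944 f [-0.9 -0.2 -0.7]
roll 1.567
```

View pics/i1.png

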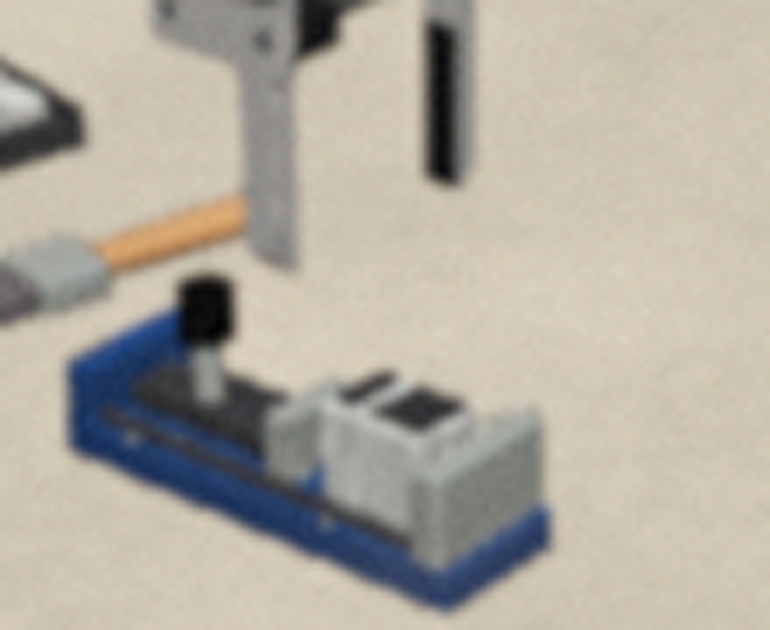

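```bash
python3 -m crank '1 -31 0 -3 .157;1 0 0 0 .157;1 0 0 0 .157;1 0 0 0 .157;1 0 0 0 .157;1 0 0 0 .157;1 0 0 0 .157;1 0 0 0 .157;1 0 0 0 .157;1 0 0 0 .157';python3 -m crank '1 0 0 0 0';  python3 - <<'E'
from h import *
delta([.5355,-.2547],.14,np.degrees(HY)+180)
E
```

```text
t: 34.67
position: [0.5219, -0.1965, 0.1439]
eef_rot: [[0.979, 0.205, -0.002], [0.205, -0.979, 0.001], [-0.002, -0.001, -1.0]]
ft_force: [-1.0, 0.0, -0.3]
finger_gap: 0.0943
t: 34.8
position: [0.522, -0.1966, 0.1441]
eef_rot: [[0.977, 0.211, -0.002], [0.211, -0.977, 0.001], [-0.001, -0.001, -1.0]]
ft_force: [0.0, 0.1, -0.0]
finger_gap: 0.0938
t 34.8 p [ 0.522  -0.1966  0.1441] psi -77.8 tool d [ 0.9 59.7  4. ] j [-0.43  0.37  1.57 -0.    1.2   0.93] gap 0.0938 f [ 0.   0.1 -0. ]
roll -0.002
```

```bash
python3 -m crank '1 0.9 30 0 0;1 0 29.7 0 0;1 0 0 0 0;1 0 0 30 0;1 0 0 30 0;1 0 0 15 0;1 0 0 6 0;1 0 0 0 0;1 0 0 0 0';  python3 - <<'E'
from h import *
delta([.5355,-.2547],.0635,np.degrees(HY)+180)
p,d=capture('scene');crop(p,210,110,120,100,6,'pics/j1.png')
E
```

```text
t: 35.92
position: [0.5363, -0.255, 0.0651]
eef_rot: [[0.978, 0.21, 0.001], [0.21, -0.978, -0.001], [0.001, 0.001, -1.0]]
ft_force: [-0.4, -0.1, 0.2]
finger_gap: 0.0946
t 35.925 p [ 0.5363 -0.255   0.0651] psi -77.8 tool d [-0.7 -0.5  1.6] j [-0.51  0.54  1.53  0.    1.07  0.85] gap 0.0946 f [-0.4 -0.1  0.2]
roll -0.003
```

View pics/j1.png

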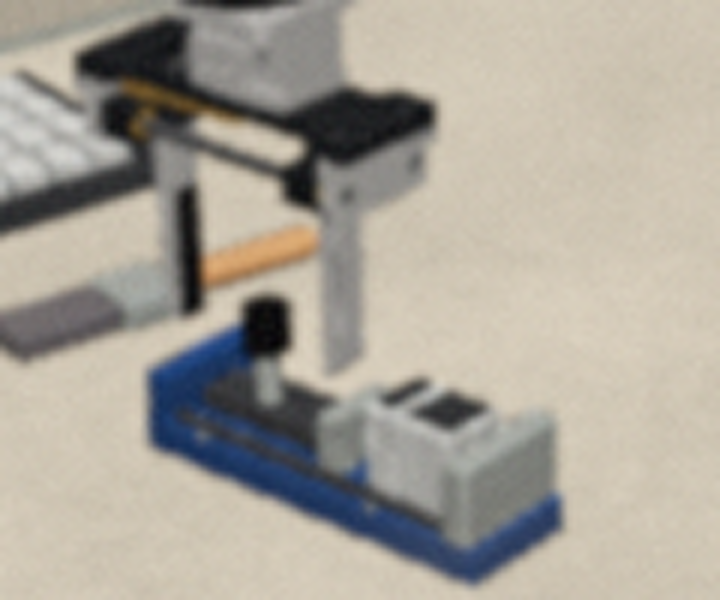

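Both blocks stand, the jaw is out, and the knob (265,325) is centred between the open fingers. Next: grip it and check.

```bash
python3 -m crank '-1 0 0 1.5 0;-1 0 0 0 0;-1 0 0 0 0;-1 0 0 0 0;-1 0 0 0 0;-1 0 0 0 0;-1 0 0 0 0;-1 0 0 0 0;-1 0 0 0 0;-1 0 0 0 0'; python3 -m crank '-1 0 -3 0 0;-1 0 -3 0 0;-1 0 -3 0 0;-1 0 -3 0 0;-1 0 -2 0 0;-1 0 -2 0 0;-1 0 0 0 0'
```

```text
t: 37.22
position: [0.5359, -0.2553, 0.0627]
eef_rot: [[0.978, 0.21, 0.0], [0.21, -0.978, -0.001], [0.0, 0.001, -1.0]]
ft_force: [1.3, -4.3, -1.4]
finger_gap: 0.0257
t: 38.1
position: [0.5322, -0.2384, 0.0626]
eef_rot: [[0.978, 0.211, -0.001], [0.211, -0.978, 0.001], [-0.001, -0.001, -1.0]]
ft_force: [-3.5, 6.6, 4.0]
finger_gap: 0.0254
```

```bash
python3 -m crank '-1 0 -1.5 0 0;-1 0 -1.5 0 0;-1 0 -1.5 0 0;-1 0 -1.5 0 0;-1 0 -1.5 0 0;-1 0 -1 0 0;-1 0 0 0 0;-1 0 0 0 0'; python3 - <<'E'
from h import *
p,d=capture('scene');crop(p,210,110,120,100,6,'pics/k1.png')
E
```

```text
t: 39.1
position: [0.5303, -0.23, 0.0626]
eef_rot: [[0.978, 0.21, -0.001], [0.21, -0.978, 0.002], [-0.001, -0.002, -1.0]]
ft_force: [-3.8, 7.5, 4.5]
finger_gap: 0.0254
```

View pics/k1.png

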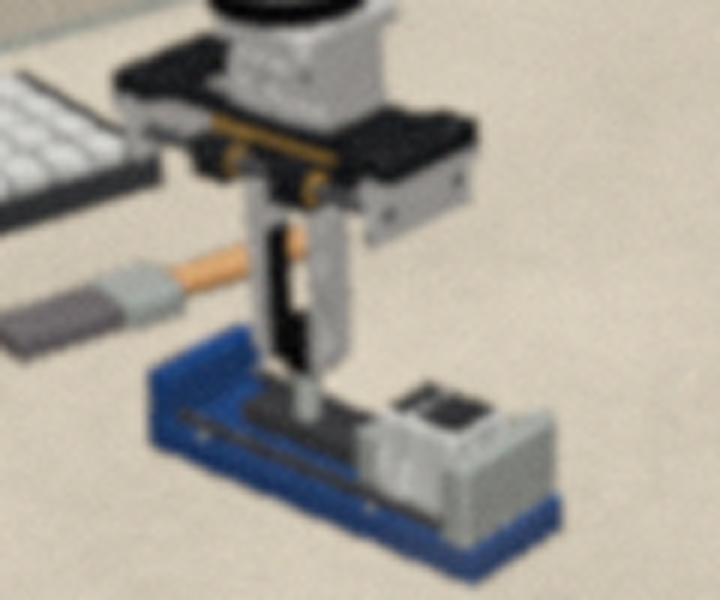

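```bash
python3 -m crank '-1 0 -1 0 0;-1 0 -0.5 0 0;-1 0 0 0 0;-1 0 0 0 0'; python3 -m crank '-1 0 -0.5 0 0;-1 0 -0.5 0 0;-1 0 0 0 0;-1 0 0 0 0'
```

```text
t: 39.65
position: [0.5301, -0.229, 0.0626]
eef_rot: [[0.978, 0.21, -0.001], [0.21, -0.978, 0.001], [-0.001, -0.001, -1.0]]
ft_force: [-3.8, 5.4, 3.3]
finger_gap: 0.0256
t: 40.15
position: [0.5301, -0.2289, 0.0627]
eef_rot: [[0.978, 0.21, 0.0], [0.21, -0.978, -0.001], [0.0, 0.001, -1.0]]
ft_force: [-1.8, -3.7, 0.1]
finger_gap: 0.0254
```

The force has reversed, so the row is clamped (about 27 mm of travel from the stop). I'll release with a partial opening and lift.

```bash
python3 -m crank '-0.15 0 0.5 0 0;-0.15 0 0 0 0;-0.15 0 0 0 0;-0.15 0 0 0 0;-0.15 0 0 -10 0;-0.15 0 0 -25 0;-0.15 0 0 -35 0;-0.15 0 0 -40 0;-0.15 0 40 -20 0;-0.15 0 0 0 0'; python3 -m crank '-0.15 0 40 -10 0;-0.15 0 0 0 0;-0.15 0 0 0 0'; python3 - <<'E'
from h import *
p,d=capture('scene');cv2.imwrite('pics/l0.png',p);crop(p,225,120,110,90,7,'pics/l1.png')
P=cloud('scene',d);c,s=np.cos(HY),np.sin(HY);Rz=np.array([[c,s],[-s,c]])
L=np.dstack([(P[...,:2]-H)@Rz.T,P[...,2]])*1000
print('knob px pred j=.023',proj('scene',np.r_[hold(-68),.086]),'crop',(proj('scene',np.r_[hold(-68),.086])-[225,120])*7)
q,d=capture('top');cv2.imwrite('pics/l2f.png',q);crop(q,300,210,90,60,8,'pics/l2.png')
E
```

```text
t: 41.4
position: [0.5392, -0.27, 0.1949]
eef_rot: [[0.978, 0.209, 0.003], [0.209, -0.978, -0.002], [0.003, 0.003, -1.0]]
ft_force: [-0.1, -0.4, -0.5]
finger_gap: 0.04
t: 41.78
position: [0.5468, -0.3063, 0.2022]
eef_rot: [[0.978, 0.21, -0.001], [0.21, -0.978, 0.001], [-0.001, -0.001, -1.0]]
ft_force: [0.9, -0.1, 0.2]
finger_gap: 0.0404
knob px pred j=.023 [[260.09590416 162.43632085]] crop [[245.67132913 297.05424592]]
```

View pics/l1.png

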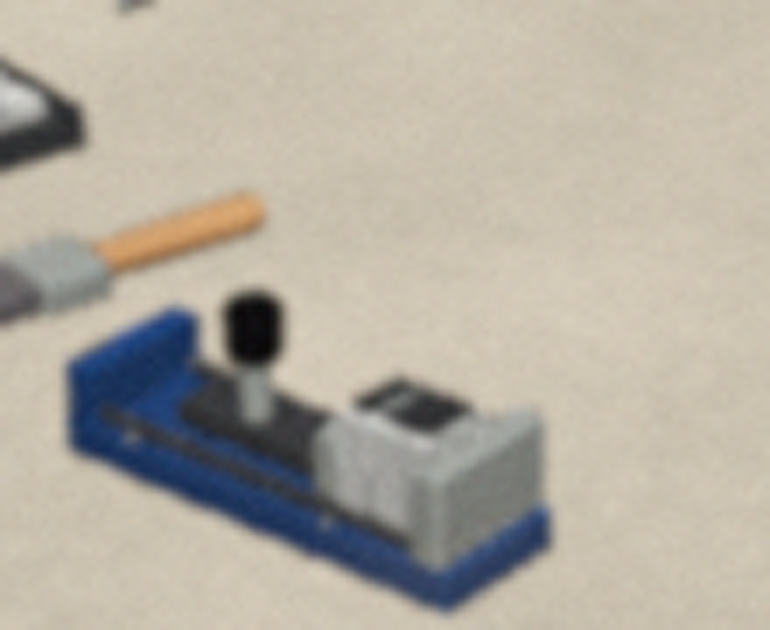

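View pics/l2f.png

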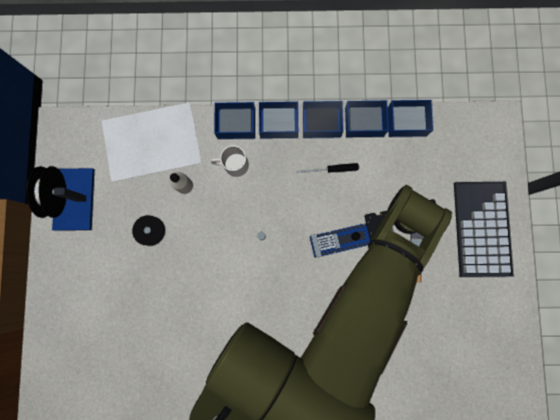

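View pics/l0.png

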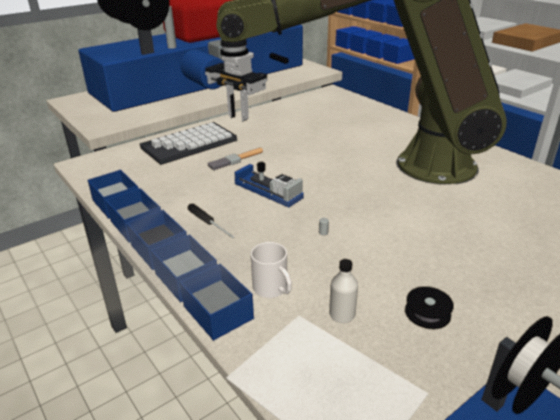

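View pics/l2.png

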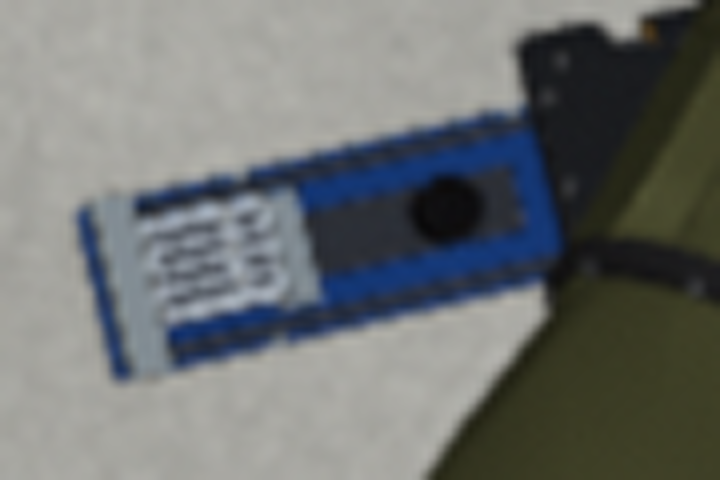

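```bash
python3 - <<'E'
from h import *
q=cv2.imread('pics/l2f.png')
im=cv2.resize(q[210:270,300:390],None,fx=8,fy=8,interpolation=cv2.INTER_CUBIC)
def poly(pts,col):
    uv=proj('top',[np.r_[hold(x,y),z/1000] for x,y,z in pts]);uv=((uv-[300,210]+.5)*8-.5);cv2.polylines(im,[uv.astype(np.int32)],True,col,1)
poly([(45,-20,70),(13,-20,70),(13,20,70),(45,20,70)],(0,0,255))
poly([(13,-20,70),(-3,-20,70),(-3,20,70),(13,20,70)],(0,255,0))
poly([(-3,-22,51),(-17,-22,51),(-17,22,51),(-3,22,51)],(0,255,255))
poly([(45,-35,62),(61,-35,62),(61,35,62),(45,35,62)],(255,0,255))
poly([(65,-35,20),(-150,-35,20),(-150,35,20),(65,35,20)],(255,255,255))
cv2.imwrite('pics/l3.png',im)
E
```

```text
(no output)
```

View pics/l3.png

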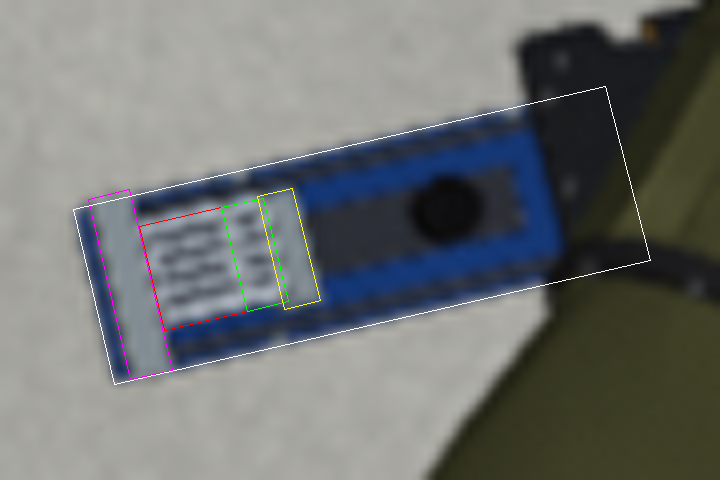

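```bash
python3 - <<'E'
from h import *
q=cv2.imread('pics/l2f.png')
im=cv2.resize(q[228:258,306:346],None,fx=18,fy=18,interpolation=cv2.INTER_CUBIC)
im=cv2.convertScaleAbs(im,alpha=1.5)
for x,y,z in [(45,-20,70),(13,-20,70),(13,20,70),(45,20,70),(-3,-20,70),(-3,20,70)]:
    uv=(proj('top',np.r_[hold(x,y),z/1000])[0]-[306,228]+.5)*18-.5;cv2.circle(im,tuple(int(a) for a in uv),3,(0,0,255),-1)
cv2.imwrite('pics/l4.png',im)
p=cv2.imread('pics/l0.png');im=cv2.resize(p[168:208,262:308],None,fx=14,fy=14,interpolation=cv2.INTER_CUBIC)
for x,y,z in [(45,-20,70),(13,-20,70),(13,20,70),(45,20,70),(-3,-20,70),(-3,20,70),(61,-35,62),(61,35,62)]:
    uv=(proj('scene',np.r_[hold(x,y),z/1000])[0]-[262,168]+.5)*14-.5;cv2.circle(im,tuple(int(a) for a in uv),3,(0,0,255),-1)
cv2.imwrite('pics/l5.png',im)
E
```

```text
(no output)
```

View pics/l4.png

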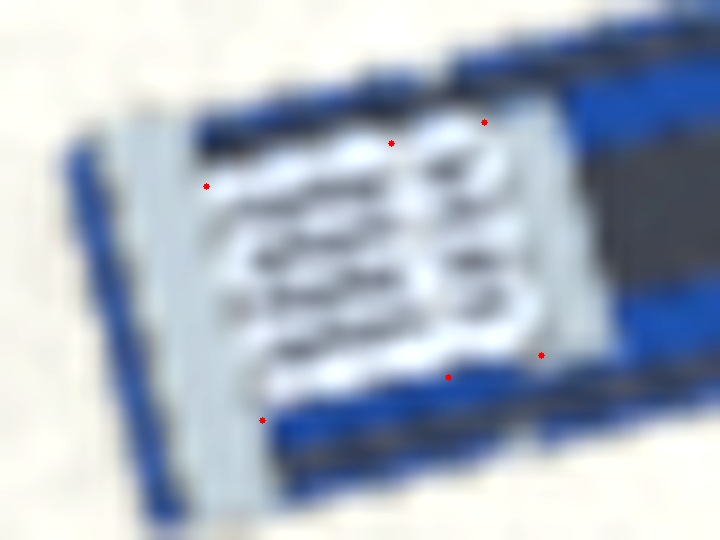

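View pics/l5.png

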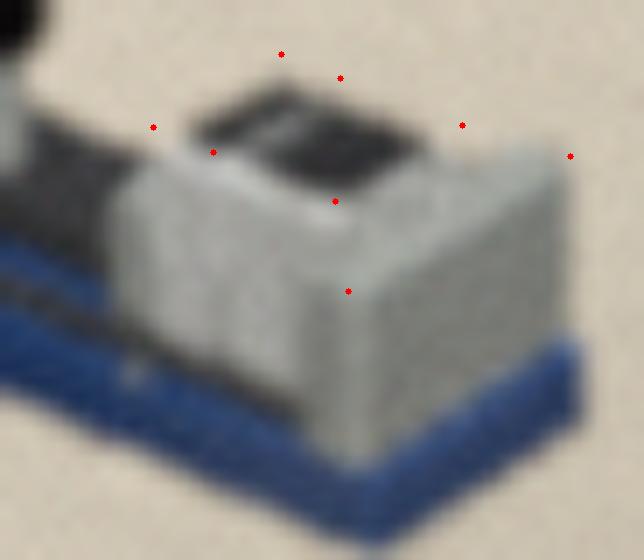

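```bash
python3 - <<'E'
from h import *
from scipy.ndimage import map_coordinates
q=cv2.imread('pics/l2f.png').astype(float)
ys=np.arange(-45,46,2.)
for z,xs in((70,range(16,42,2)),(20,range(-70,-30,4))):
    acc=0
    for x in xs:
        uv=proj('top',[np.r_[hold(x,y),z/1000] for y in ys]);acc=acc+np.array([map_coordinates(q[...,c],[uv[:,1],uv[:,0]],order=1) for c in(0,2)])
    acc/=len(xs);print('z',z);print(np.c_[ys,acc.T].astype(int).tolist())
E
```

```text
z 70
[[-45, 161, 167], [-43, 162, 168], [-41, 163, 170], [-39, 164, 170], [-37, 162, 168], [-35, 155, 156], [-33, 139, 126], [-31, 115, 80], [-29, 89, 45], [-27, 70, 40], [-25, 76, 58], [-23, 113, 94], [-21, 151, 130], [-19, 164, 144], [-17, 144, 127], [-15, 117, 102], [-13, 121, 106], [-11, 138, 121], [-9, 136, 120], [-7, 120, 104], [-5, 124, 108], [-3, 139, 122], [-1, 135, 119], [1, 118, 102], [3, 125, 109], [5, 140, 123], [7, 136, 120], [9, 118, 102], [11, 125, 109], [13, 154, 137], [15, 166, 148], [17, 150, 124], [19, 120, 74], [21, 107, 34], [23, 101, 23], [25, 87, 29], [27, 71, 38], [29, 67, 39], [31, 80, 38], [33, 100, 56], [35, 124, 98], [37, 143, 139], [39, 157, 162], [41, 161, 167], [43, 161, 167], [45, 162, 167]]
z 20
[[-45, 161, 167], [-43, 161, 168], [-41, 161, 168], [-39, 156, 160], [-37, 145, 137], [-35, 124, 96], [-33, 101, 55], [-31, 80, 40], [-29, 67, 39], [-27, 72, 36], [-25, 88, 29], [-23, 104, 22], [-21, 113, 20], [-19, 113, 20], [-17, 106, 22], [-15, 91, 27], [-13, 71, 33], [-11, 55, 38], [-9, 47, 38], [-7, 45, 37], [-5, 44, 36], [-3, 44, 36], [-1, 44, 36], [1, 44, 36], [3, 45, 36], [5, 46, 37], [7, 48, 39], [9, 55, 39], [11, 69, 36], [13, 88, 29], [15, 105, 22], [17, 114, 20], [19, 116, 20], [21, 111, 22], [23, 98, 28], [25, 80, 35], [27, 68, 40], [29, 73, 39], [31, 90, 44], [33, 112, 73], [35, 135, 117], [37, 152, 152], [39, 161, 168], [41, 162, 168], [43, 161, 167], [45, 162, 167]]
```

```bash
python3 -c "
from plant import get_state,order
s=get_state();print(s['t'],s['ft_force'],s['qvel']);order.close_job()"
```

```text
41.875 [ 0.02562601 -0.05542575  0.10291411] [-0.00019329 -0.00153456 -0.00280039 -0.00181062 -0.00027647 -0.0012828 ]
the job is handed in; nothing more can be done
```

The type holder is loaded and clamped, and I handed the job in at 41.9 s of the 72 s allowed. No verdict was reported.

- **Opening:** I gripped the knob and pulled the jaw to its stop. The force reversed there, and the jaw stayed out after release.
- **Placing:** I lowered each block until the force showed touchdown, about 10 N at most, then released it, wide block by the end wall and narrow one next to it. Before I closed the jaw, both stood upright with the jaw still out.
- **Closing:** I pushed the knob back slowly, still gripped, until the force reversed on the row. Then I released it and moved the arm clear.

Last checks:
- **Jaw:** it sits at about 0.023 from the arm's travel and 0.024 from the image, against the 0.020–0.026 allowed.
- **Row:** the blocks are tight against each other and the end wall, and look square. They sit about 2 mm off the centre line, against the 7 mm allowed.
- **Bystanders:** none looked moved in the final pictures.
- **Robot:** it was clear of everything, with about 0 N at the wrist.

One disagreement: the overlay on the scene picture put the blocks 3–4 mm off centre and a little low, while the top-view edge profile gave 2 mm. I trusted the top view, and both sideways offsets are inside tolerance. The apparent low height I put down to blurred block edges and did not check further.

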